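# Push one lock cylinder out of the row and seat it in the pinning block

## Robot

A 6-joint arm with a two-finger parallel gripper is mounted at the origin on the work surface. World frame = base frame: x ahead of the robot, y to its left, z up, the work surface at z = 0. Lengths are in m, angles in degrees, forces in N, time in s.
With the tool pointing down it reaches from about 0.325 to 0.775 m from the base axis. Payload 9.3 kg.
Tool frame: the origin (TCP) lies on the centre line of the jaws, within the pads' length; the fingertips stand 22 mm ahead of it and the grasp point (between the pads) lies 3 mm ahead of it; z points along the fingers, y is the direction in which the jaws open and shut (so a half turn about z gives the same grasp; the last joint's range is limited). The gripper opens to 85 mm and grips with 20 to 120 N. Pads are 22 mm wide; open, the fingers measure 114 mm over their backs; the gripper's body (76 mm by 85 mm) begins 54 mm behind the grasp point. The pads swing forward as they close: fully open they stand 13 mm farther back than shut.
Start: joints at [-83.4, 14.817, 1.232, 76.415, 0, 81.257], TCP at [0.146, -0.53, 0.253] pointing down, gripper open.
Joint ranges: [-174.27, 174.27], [-52.1, 104.24], [-59.71, 78.15], [-110.17, 111.67], [-87.03, 83.33], [-180, 180]. Speed limits (degrees/s): [127.2, 127.2, 159.86, 180, 180, 180].

## Interface

Orientations are given as [roll, pitch, yaw] about the fixed x, y, z axes, in that order (R = Rz(yaw) Ry(pitch) Rx(roll)).
In Python, from bench import env gives the robot as it stands.
- The arm moves only by the shell command python3 -m creep 'ROWS' [OPENING]. ROWS is text: rows parted by semicolons, each of 4 numbers parted by spaces: the shift along the tool's x, y, z in m, then the turn about the tool's z in rad. A call has 1 to 12 rows; each row shifts and turns the commanded pose from where the row before left it, along the tool's axes as they then stand; what a row does not reach is not made up. A row lasts 1/12 s, in which the tool goes at most 41.7 mm and 7.16 degrees, less where a joint would pass 70% of its speed; a pose out of reach is approached as far as the arm can. A call is refused whole if a number of a shift passes 0.0417 or a number of a turn 0.125, either way. A call with a gripper value outside its range is refused whole. OPENING is the gripper's target within -1 to 1 (fully open at 1, half-way at 0, shut at -1), set as the call begins (- or left out, the last holds). The fingers move at their own pace and stop on an object; the grip force is fixed at half the most. Time passes only in rows, so rows that do not move let the fingers close. It gives the time, the measured TCP pose, the force and the opening at its end, in the units of the state.
- env.state(): the state, without advancing time (a new reading comes with each control period).
- env.get_image(name): name is "side" or "top" or "wrist"; returns the picture (420x560x3 uint8, red, green, blue); there is no depth.
- env.camera_params(name): a dict with "fx", "fy", "cx", "cy" (pixels), "pose" (4x4, takes a point from camera to world coordinates); the wrist camera has in their place "T_tool_cam" (4x4, takes a point from camera to tool coordinates, whose origin is the TCP and whose axes are the flange's). Camera axes: x right, y up, looking along -z (the intrinsics and any distortion apply to the point x, -y, -z); pixel columns grow to the right and rows downward; lengths in m; the calibration is good to about 2 mm. A picture is of the moment at which its call begins: read the wrist's pose just before it. camera_params takes no time and is no camera call.
- env.job_done(): hands the job in, once; it reports no verdict.
The state is a dict: "clock": time; "q": joint angles; "dq": joint speeds; "tau": joint torques, N m; "tcp_pos": TCP position; "ee_rot": TCP orientation; "ft_force": force on the tool from outside, world axes, zero at the start; "torque": the same for the moment, N m; "width": opening from 0.0 (shut) to 1.0 (fully open).
Only numpy, scipy, OpenCV 4.12 (cv2) and the standard library are available. Lean on these libraries where they do the work, as an engineer would, in place of code of your own. Each camera call takes 0.05 s, during which the arm holds its last target. There are 200 camera calls.

## Task

Four lock cylinders stand touching in a row on the bench mat: push the red-topped one straight out of the row without moving the others, then slide it into the slot of the aluminium pinning block until it is fully home against the stop with the yellow pin pushed in. Press it home with about 12 N for a second, never with 20 N or more, then take the fingers away. Keep it standing on the mat all the time, and do not press on the block or its pin with the fingers.

Things in the scene. Friction and masses are not known exactly. Their poses are not given: they have to be found in the camera images.
- red_lock: The lock cylinder to move: a round brass drum with a red ring on its top, 40 mm across and 26 mm tall, about 0.2 kg, standing on the mat. Origin: centre of its underside, z up. It may stand anywhere in the row.
- lock_a: A plain brass lock cylinder (no red), to be left where it stands, 40 mm across and 26 mm tall, about 0.2 kg, standing on the mat. Origin: centre of its underside, z up.
- lock_b: A plain brass lock cylinder (no red), to be left where it stands, 40 mm across and 26 mm tall, about 0.2 kg, standing on the mat. Origin: centre of its underside, z up.
- lock_c: A plain brass lock cylinder (no red), to be left where it stands, 40 mm across and 26 mm tall, about 0.2 kg, standing on the mat. Origin: centre of its underside, z up.
- mat: Black rubber bench mat, fixed, 250 mm (x) by 400 mm (y), 4 mm thick; all the locks stand and slide on its top, at height 4 mm. Origin: centre of its underside. The row of four locks runs along its y axis (spacing 40.2 mm) at x = -40 mm; the free lane that leads to the pinning block lies on the row's +x side.
- pinning_block: Fixed aluminium block with a straight slot, open above and at the mouth; its floor is the mat. Origin: centre of the mouth, at the height of the mat's top; y points along the slot, inwards (about the mat's y), x across it. Slot 48 mm wide, walls 12 mm thick, 22 mm high; two lips, flared by 23 degrees, reach 33 mm out in front of the origin, 76 mm apart at their ends.
- slot_end (a point): Middle of the block's closed end, 115 mm inside the mouth, at mat height. In front of it a dark steel stop, 20 mm high, fills the slot. It is clamped and does not give; it is set anew each time, its face anywhere from 65 to 95 mm inside the mouth, and this setting is not reported: find it by feel. A lock that is home touches this face.
- seat_pin (a joint): Yellow pin, 12 mm thick, in the middle of the stop's face, 12 mm above the mat. Value in m: 0 = sticks out 8 mm towards the mouth (as at the start), 0.008 = flush with the stop's face. Stiff to slide (about 4 N all the way), no spring: it stays where it is pushed. Once it is flush the lock meets the rigid stop and the force climbs fast.
Things that resemble listed ones, but are neither listed nor needed, are in the scene too. What is shaped like the lock_c but pink or purple is not meant. What is shaped like the red_lock but white is not meant.

How it is judged:
By the outcome, as a careful person would: the job done as asked, in the order asked, and still so for the second after the job is handed in, with the robot touching nothing.
It also fails if it takes over 58 s, if anything falls off the work surface, if the arm or the gripper's body presses on something with over 40 N, if the wrist force passes 120 N, or if a joint passes its speed limit or range.

## Working session

There is one attempt and no reset: what is moved stays moved. The work goes in short steps, Python scripts to look and compute and a shell command to move; the robot and the scene stay as the last step left them, time stands still between calls to the robot, and variables do not carry over. Pictures are saved under pics/ and viewed, about 8 in all and at most 12, crops included, and the job is handed in when it is done.

```bash
ls; mkdir -p pics; python3 - <<'E'
from bench import env
import cv2
print(env.state())
for n in ("top","side"):
    p=env.camera_params(n); print(n,p)
    cv2.imwrite(f"pics/{n}0.png",env.get_image(n)[:,:,::-1])
print(env.camera_params("wrist"))
E
```

```text
pics
{'clock': 0.0, 'q': array([-8.34002854e+01,  1.48505607e+01,  1.18907899e+00,  7.64154685e+01,
       -5.84223509e-04,  8.12601407e+01]), 'dq': array([-0.06241546, -0.01365735,  0.07721315,  0.11479661, -0.05692081,
        0.00904469]), 'tau': array([-2.31306230e-04, -5.55645418e+01,  3.44523275e+01,  1.35982523e-02,
       -2.35876796e-04, -2.18606556e-05]), 'tcp_pos': array([ 0.14549172, -0.53014193,  0.25266339]), 'ee_rot': array([-1.79923855e+02, -1.11150148e-02,  1.53395669e+01]), 'ft_force': array([ 0.34149914, -0.41627579, -0.54251144]), 'torque': array([ 0.01341359, -0.0277579 , -0.00240799]), 'width': 0.9994169705165689}
top {'fx': 396.15331182199117, 'fy': 396.15331182199117, 'cx': 281.27546738461547, 'cy': 204.13558620957474, 'pose': array([[-2.98258712e-02,  9.98200224e-01, -5.20262443e-02,
         4.39475603e-01],
       [-9.99553780e-01, -2.98703015e-02, -7.64880610e-05,
         3.15430115e-02],
       [-1.63039001e-03,  5.20007479e-02,  9.98645715e-01,
         6.98482710e-01],
       [ 0.00000000e+00,  0.00000000e+00,  0.00000000e+00,
         1.00000000e+00]])}
side {'fx': 424.89516963958516, 'fy': 424.89516963958516, 'cx': 277.91339547159134, 'cy': 213.3822081882457, 'pose': array([[-0.96293023,  0.15971042, -0.21738895,  0.29531141],
       [-0.26931485, -0.61498508,  0.7411227 ,  0.63042454],
       [-0.01532594,  0.77219553,  0.63520011,  0.53983588],
       [ 0.        ,  0.        ,  0.        ,  1.        ]])}
{'fx': 330.35648463637006, 'fy': 330.35648463637006, 'cx': 285.3504120275561, 'cy': 210.85529907023817, 'T_tool_cam': array([[-1.25395663e-04,  9.48416043e-01,  3.17028379e-01,
         8.18135453e-02],
       [ 9.99999951e-01,  2.76687705e-05,  3.12761120e-04,
        -2.15546755e-04],
       [ 2.87855878e-04,  3.17028403e-01, -9.48416000e-01,
        -1.20431856e-01],
       [ 0.00000000e+00,  0.00000000e+00,  0.00000000e+00,
         1.00000000e+00]])}
```

View pics/top0.png

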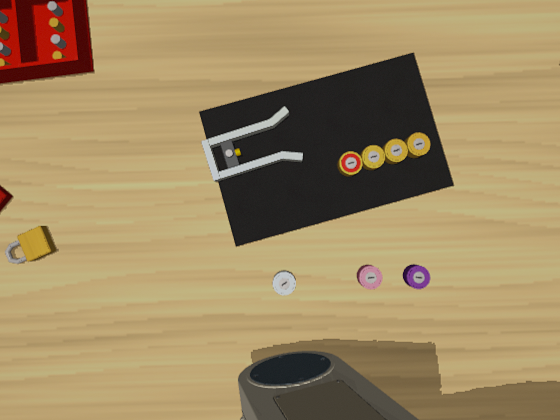

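View pics/side0.png

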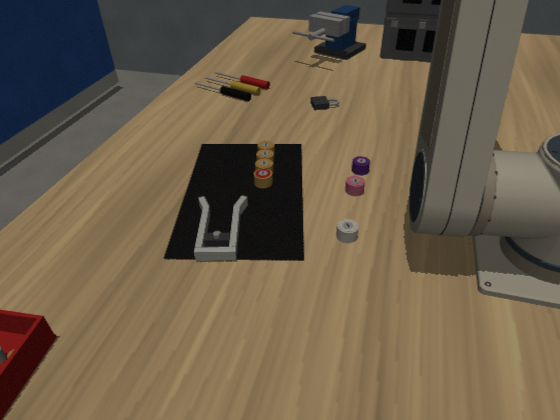

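```bash
cat > h.py <<'E'
from bench import env
import numpy as np, cv2
def ray(name,uv,z,P=None,img=None):
    p=env.camera_params(name); T=p["pose"] if P is None else P
    uv=np.atleast_2d(np.asarray(uv,float))
    d=np.c_[(uv[:,0]-p["cx"])/p["fx"],-(uv[:,1]-p["cy"])/p["fy"],-np.ones(len(uv))]@T[:3,:3].T
    s=(z-T[2,3])/d[:,2]
    return T[:3,3]+d*s[:,None]
def proj(name,X,P=None):
    p=env.camera_params(name); T=p["pose"] if P is None else P
    c=(np.atleast_2d(X)-T[:3,3])@T[:3,:3]
    return np.c_[p["cx"]+p["fx"]*c[:,0]/-c[:,2],p["cy"]-p["fy"]*c[:,1]/-c[:,2]]
E
python3 - <<'E'
from h import *
im=cv2.imread("pics/top0.png"); hsv=cv2.cvtColor(im,cv2.COLOR_BGR2HSV)
H,S,V=cv2.split(hsv)
roi=np.zeros_like(V); roi[40:255,190:470]=255
dark=((V<70)&(roi>0)).astype(np.uint8)
dark=cv2.morphologyEx(dark,cv2.MORPH_CLOSE,np.ones((3,3)))
c=max(cv2.findContours(dark,0,2)[0],key=cv2.contourArea)
hull=cv2.convexHull(c)
w=ray("top",hull[:,0],.004)[:,:2]
r=cv2.minAreaRect((w*1000).astype(np.float32)); print("mat",r)
red=((S>170)&((H<8)|(H>172))&(V>120)&(roi>0)).astype(np.uint8)
c=max(cv2.findContours(red,0,2)[0],key=cv2.contourArea)
print("red",cv2.fitEllipse(c),ray("top",cv2.fitEllipse(c)[0],.030))
yel=((S>110)&(H>10)&(H<35)&(V>90)).astype(np.uint8); yel[:, :335]=0; yel[:,435:]=0; yel[:135]=0;yel[180:]=0
n,l,st,ce=cv2.connectedComponentsWithStats(yel); print(st,ce)
g=((S<60)&(V>110)&(roi>0)).astype(np.uint8); 
cs=[c for c in cv2.findContours(g,0,2)[0] if cv2.contourArea(c)>30]
for c in cs:
    a=cv2.approxPolyDP(c,1.5,True)[:,0]; print("grey",cv2.contourArea(c)); print(np.c_[a,ray("top",a,.026)[:,:2].round(4)])
big=cv2.resize(im[90:200,195:445],None,fx=3.2,fy=3.2,interpolation=cv2.INTER_CUBIC)
cv2.imwrite("pics/crop1.png",big)
E
```

```text
mat ((572.6301879882812, -49.30409240722656), (247.29299926757812, 396.6857604980469), 13.938563346862793)
red ((350.28009033203125, 162.4091796875), (17.363204956054688, 17.804826736450195), 110.4203872680664) [[ 0.54173469 -0.08767846  0.03      ]]
[[     0      0    560    420 234003]
 [   339    135     92     40   1197]] [[278.94629556 209.79211805]
 [387.7443609  152.39348371]]
grey 76.0
[[ 3.510e+02  1.570e+02  5.516e-01 -9.000e-02]
 [ 3.460e+02  1.600e+02  5.467e-01 -8.120e-02]
 [ 3.480e+02  1.670e+02  5.346e-01 -8.420e-02]
 [ 3.530e+02  1.670e+02  5.343e-01 -9.270e-02]
 [ 3.560e+02  1.630e+02  5.410e-01 -9.810e-02]]
grey 78.5
[[ 3.700e+02  1.520e+02  5.593e-01 -1.228e-01]
 [ 3.690e+02  1.590e+02  5.472e-01 -1.206e-01]
 [ 3.760e+02  1.610e+02  5.434e-01 -1.324e-01]
 [ 3.780e+02  1.540e+02  5.554e-01 -1.363e-01]
 [ 3.740e+02  1.510e+02  5.608e-01 -1.297e-01]]
grey 39.0
[[2.270e+02 1.490e+02 5.718e-01 1.217e-01]
 [2.250e+02 1.540e+02 5.633e-01 1.253e-01]
 [2.290e+02 1.560e+02 5.596e-01 1.185e-01]
 [2.320e+02 1.520e+02 5.664e-01 1.132e-01]
 [2.300e+02 1.490e+02 5.716e-01 1.165e-
[... 514 characters left out ...]
0e+02  5.755e-01 -2.143e-01]]
grey 1401.0
[[ 2.840e+02  1.060e+02  6.435e-01  2.190e-02]
 [ 2.670e+02  1.200e+02  6.200e-01  5.180e-02]
 [ 2.020e+02  1.400e+02  5.887e-01  1.642e-01]
 [ 2.010e+02  1.430e+02  5.835e-01  1.660e-01]
 [ 2.130e+02  1.800e+02  5.192e-01  1.468e-01]
 [ 2.800e+02  1.580e+02  5.535e-01  3.140e-02]
 [ 3.010e+02  1.600e+02  5.490e-01 -4.400e-03]
 [ 3.020e+02  1.530e+02  5.610e-01 -6.500e-03]
 [ 2.810e+02  1.510e+02  5.656e-01  2.930e-02]
 [ 2.180e+02  1.720e+02  5.327e-01  1.379e-01]
 [ 2.090e+02  1.470e+02  5.762e-01  1.524e-01]
 [ 2.110e+02  1.440e+02  5.813e-01  1.489e-01]
 [ 2.720e+02  1.250e+02  6.110e-01  4.350e-02]
 [ 2.880e+02  1.120e+02  6.328e-01  1.530e-02]]
```

View pics/crop1.png

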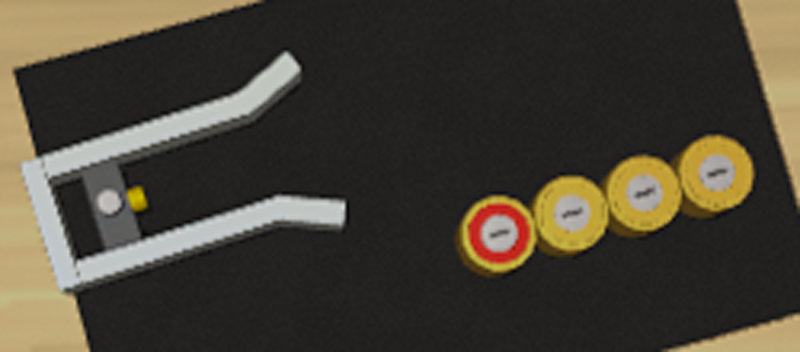

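```bash
python3 -m creep '0 0 0 0.025;0.022 -0.0168 0 0;0.022 -0.0168 0 0;0.022 -0.0168 0 0;0.022 -0.0168 0 0;0.022 -0.0168 0 0;0.022 -0.0168 0 0;0.022 -0.0168 0 0;0.022 -0.0168 0 0;0.022 -0.0168 0 0;0.022 -0.0168 0 0;0.022 -0.0168 0 0' -0.78
python3 -m creep '0.022 -0.0168 0 0;0.022 -0.0168 0 0;0.022 -0.0168 0 0;0.022 -0.0168 0.015 0;0.022 -0.0168 0.02 0;0.022 -0.0168 0.02 0;0.022 -0.0168 0.02 0;0.022 -0.0168 0.02 0;0.022 -0.0168 0.02 0;0 0 0 0;0 0 0 0'
python3 - <<'E'
from h import *
s=env.state(); print(s); im=env.get_image("wrist"); cv2.imwrite("pics/w1.png",im[:,:,::-1])
np.save("w1.npy",np.r_[s["tcp_pos"],s["ee_rot"]])
E
```

```text
clock: 1.1
tcp_pos: [0.3365, -0.2915, 0.2531]
ee_rot: [-180.0, 0.0, 13.9]
ft_force: [0.4, -0.9, -0.2]
width: 0.113
clock: 2.02
tcp_pos: [0.4916, -0.0971, 0.1369]
ee_rot: [-179.9, 0.1, 14.1]
ft_force: [0.0, 0.1, 0.9]
width: 0.11
{'clock': 2.0167, 'q': array([-2.07799137e+01,  1.39059796e+01, -1.76897413e+01,  5.85829651e+01,
       -2.43645635e-03,  1.45157089e+02]), 'dq': array([-2.02742898, -1.82134581,  1.14038451,  1.02383909, -0.37063813,
       -0.89361259]), 'tau': array([  1.47454966, -48.98045897,  30.23809791,  -0.418042  ,
         0.14020161,   0.25665955]), 'tcp_pos': array([ 0.4916071 , -0.0971427 ,  0.13690205]), 'ee_rot': array([-1.79899911e+02,  1.48043329e-01,  1.40631303e+01]), 'ft_force': array([0.01149835, 0.12955535, 0.85105363]), 'torque': array([ 0.02471172, -0.01938062, -0.0013288 ]), 'width': 0.1099988027443322}
```

View pics/w1.png

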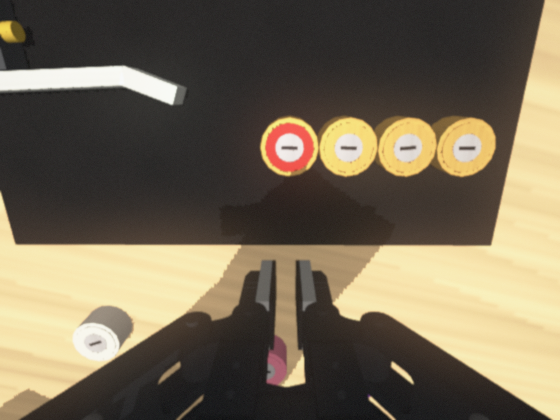

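```bash
cat >> h.py <<'E'
from scipy.spatial.transform import Rotation as Ro
def wpose(p6):
    T=np.eye(4); T[:3,:3]=Ro.from_euler("xyz",p6[3:],degrees=True).as_matrix(); T[:3,3]=p6[:3]
    return T@env.camera_params("wrist")["T_tool_cam"], T
E
python3 - <<'E'
from h import *
P,T=wpose(np.load("w1.npy"))
im=cv2.imread("pics/w1.png"); H,S,V=cv2.split(cv2.cvtColor(im,cv2.COLOR_BGR2HSV))
red=((S>170)&((H<8)|(H>172))&(V>120)).astype(np.uint8); red[200:]=0
c=max(cv2.findContours(red,0,2)[0],key=cv2.contourArea); e=cv2.fitEllipse(c); print("red",e[0],ray("wrist",e[0],.030,P))
# hubs of plain locks
hub=((S<70)&(V>140)).astype(np.uint8); hub[:, :300]=0; hub[:120]=0; hub[175:]=0
hub=cv2.morphologyEx(hub,cv2.MORPH_CLOSE,np.ones((7,7)))
n,l,st,ce=cv2.connectedComponentsWithStats(hub)
for i in range(1,n):
    if st[i,4]>150: print("hub",ce[i],ray("wrist",ce[i],.030,P)[0,:2].round(4))
print("tip px",proj("wrist",(T@np.array([[0,0,.022,1],[.011,0,.022,1],[-.011,0,.022,1],[.011,.0047,.022,1],[.011,-.0047,.022,1]]).T).T[:,:3],P).round(1))
# mat near edge & row yaw
m=(V<70).astype(np.uint8)
edge=[]
for u in list(range(40,220,5))+list(range(350,480,5)):
    col=V[225:262,u].astype(float); edge.append((u,225+np.argmax(np.diff(col))+.5))
w=ray("wrist",edge,.004,P)[:,:2]; v=cv2.fitLine(w.astype(np.float32),cv2.DIST_HUBER,0,.001,.001).ravel(); print("mat edge",v, np.degrees(np.arctan2(-v[0],v[1])))
print(V[245:285:3,225:350:4])
for u in (255,266,275,298,306,316): print(u,V[250:275,u])
print(V[268,250:325])
E
```

```text
red (288.991943359375, 150.89112854003906) [[ 0.53944182 -0.08723343  0.03      ]]
hub [348.25361156 147.38041734] [ 0.5516 -0.1258]
hub [407.43295638 147.54442649] [ 0.5613 -0.1649]
hub [466.67909238 147.62074554] [ 0.571 -0.204]
tip px [[285.9 277.4]
 [285.9 257. ]
 [285.9 296.9]
 [295.8 257. ]
 [276.1 257. ]]
mat edge [ 0.24375978 -0.96983564  0.45308986 -0.0790778 ] -165.89145
[[218 217 219 217 158 141 141 141 139 137 136 135 137 135 138 136 137 134
  133 132 135 136 139 141 142 141 142 141 142 142 123 124]
 [245 246 245 240 177 168 171 172 175 175 173 171 170 170 170 169 171 170
  169 169 169 167 168 170 172 174 177 179 179 179 177 179]
 [247 246 246 216 169 167 167 167 167 169 172 173 175 174 171 171 169 170
  170 172 170 171 169 169 167 170 171 171 176 177 181 181]
 [247 247 242 186 172 170 169 168 167 166 166 166 167 170 173 171 173 172
  171 171 169 169 171 171 172 172 171 170 169 170 174 177]
 [247 247 233 175 176 175 174 171 171 168 167 166 166 164 165 168 168 171
  174 174 171 171 171 171 170 173 173 175 173 171 173 171]
 [247 245 177 173 173 172 172 171 174 154 125 125 1
[... 1394 characters left out ...]
165 162 149 124  99  90  89  89  87  89  86
  86  88  90  88  90  91  88]
298 [173 169 170 169 172 172 174 173 166 143  99  68  55  54  51  52  47  48
  49  48  48  49  46  49  49]
306 [169 171 171 170 170 169 172 173 170 154 125 103  99 100 102 101 102  99
 101 101 102 101 101 102 102]
316 [170 169 171 171 174 171 171 170 172 173 172 172 172 170 167 166 167 167
 165 161 124  77  54  50  52]
[177 178 178 176 175 176 177 175 172 164 139 112 105 103 103 104 102 104
 102 101  98  80  59  48  57  86 135 161 167 167 167 168 168 166 169 169
 169 168 169 170 169 169 170 169 156 126  74  46  49  63  85  97  99  99
 102 102 101 100 101 103 115 141 162 169 168 168 165 166 167 168 167 169
 166 168 165]
```

```bash
python3 -m creep '0.005 0.001 0.02 0;0.006 0 0.02 0;0 0 0.02 0;0 0 0.02 0;0 0 0.015 0;0 0 0.01 0;0 0 0 0;0 0 0 0;0 0 0 0'
python3 -c "
from h import *
s=env.state();print(s['tcp_pos'],s['ee_rot'],s['ft_force'])
d=np.array([.5418,-.0870])-s['tcp_pos'][:2];y=np.radians(13.9);print('red in tool axes',d@[np.cos(y),np.sin(y)],d@[np.sin(y),-np.cos(y)])"
```

```text
clock: 2.82
tcp_pos: [0.5032, -0.0976, 0.0344]
ee_rot: [179.9, -0.1, 13.9]
ft_force: [-0.3, -0.5, 0.4]
width: 0.107
[ 0.50318227 -0.09761029  0.03444845] [ 1.79942601e+02 -7.64661214e-02  1.38604229e+01] [-0.34806509 -0.53113986  0.42045235]
red in tool axes 0.0400357552756741 -0.0010225172874821038
```

```bash
python3 -m creep '0 -0.0025 0.004 0;0 0 0 0;0.004 0 0 0;0.003 0 0 0;0.003 0 0 0;0.004 0 0 0;0.006 0 0 0;0.006 0 0 0;0.006 0 0 0;0 0 0 0'
python3 -c "
from h import *
s=env.state();print(s['tcp_pos'],s['ee_rot'],s['ft_force'])
cv2.imwrite('pics/top1.png',env.get_image('top')[:,:,::-1]);im=env.get_image('wrist');cv2.imwrite('pics/w2.png',im[:,:,::-1]);np.save('w2.npy',np.r_[s['tcp_pos'],s['ee_rot']])"
```

```text
clock: 3.65
tcp_pos: [0.5347, -0.0864, 0.0292]
ee_rot: [180.0, -0.1, 13.9]
ft_force: [-0.0, 0.6, 0.0]
width: 0.109
[ 0.53474863 -0.08643446  0.02923532] [ 1.79992979e+02 -6.68174187e-02  1.39411748e+01] [-0.02060165  0.63376156  0.02932742]
```

View pics/w2.png

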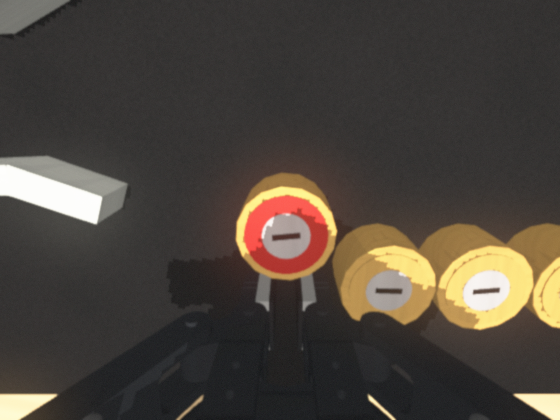

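```bash
python3 - <<'E'
from h import *
for f in ("top0","top1"):
    im=cv2.imread(f"pics/{f}.png"); H,S,V=cv2.split(cv2.cvtColor(im,cv2.COLOR_BGR2HSV))
    hub=((S<70)&(V>110)).astype(np.uint8); hub[:,:360]=0; hub[:135]=0; hub[165:]=0;hub[:,430:]=0
    n,l,st,ce=cv2.connectedComponentsWithStats(hub)
    print(f,[ (ce[i].round(2).tolist(),int(st[i,4])) for i in range(1,n) if st[i,4]>40])
P,T=wpose(np.load("w2.npy"))
im=cv2.imread("pics/w2.png"); H,S,V=cv2.split(cv2.cvtColor(im,cv2.COLOR_BGR2HSV))
hub=((S<70)&(V>120)).astype(np.uint8); hub[:,:255]=0; hub[:200]=0; hub[315:]=0
hub=cv2.morphologyEx(hub,cv2.MORPH_CLOSE,np.ones((9,9)))
n,l,st,ce=cv2.connectedComponentsWithStats(hub)
for i in range(1,n):
    if st[i,4]>400: print("hub",ce[i],ray("wrist",ce[i],.030,P)[0,:2].round(4))
# block walls in top0: half-way edge positions across walls, per column
im=cv2.imread("pics/top0.png"); g=cv2.GaussianBlur(im,(1,1),0).astype(float).mean(2)
E=[[],[],[],[]]
for u in range(225,264,2):
    c=g[100:190,u]; m=c>110; k=np.flatnonzero(np.diff(m.astype(int)))
    k=[i+(110-c[i])/(c[i+1]-c[i])+100 for i in k]
    if len(k)>=4:
        for j,v in zip(range(4),(k[0],k[1],k[-2],k[-1])): E[j].append((u,v))
L=[]
for j,e in enumerate(E):
    w=ray("top",e,.026)[:,:2]; v=cv2.fitLine(w.astype(np.float32),cv2.DIST_HUBER,0,.001,.001).ravel()
    d=v[:2]*np.sign(v[1]); p=v[2:]+d*(.09-v[3])/d[1]; L.append((p,d)); print(j,len(e),"angle",np.degrees(np.arctan2(-d[0],d[1])).round(2),"at y=.09:",p.round(4))
E
```

```text
top0 [([418.67, 143.55], 85), ([396.02, 149.94], 90), ([373.35, 156.21], 91)]
top1 [([399.27, 150.02], 1807)]
hub [285.6011976  235.65329341] [ 0.5653 -0.0787]
hub [388.41958042 289.9986014 ] [ 0.5519 -0.126 ]
hub [485.83366868 290.02012072] [ 0.5617 -0.1652]
0 20 angle -45.2 at y=.09: [0.6265 0.09  ]
1 20 angle 1.87 at y=.09: [0.6021 0.09  ]
2 20 angle 16.11 at y=.09: [0.548 0.09 ]
3 20 angle 16.2 at y=.09: [0.5346 0.09  ]
```

```bash
python3 -m creep '0.004 0 0 0;0.006 0 0 0;0.006 0 0 0;0.006 0 0 0;0.006 0 0 0;0.006 0 0 0;0.006 0 0 0;0.006 0 0 0;0.005 0 0 0;0.003 0 0 0;0 0 0 0;0 0 0 0'
python3 -m creep '-0.008 0 0 0;-0.008 0 0 0;0 0 -0.03 0;0 0 -0.035 0;0 0 -0.035 0;-0.02 -0.02 -0.035 0;-0.02 -0.03 -0.01 0;0 -0.03 0 0;0 -0.03 0 0;0 0 0 0;0 0 0 0;0 0 0 0'
python3 -c "
from h import *
s=env.state();print(s['tcp_pos'],s['ee_rot'],s['ft_force'])
im=env.get_image('wrist');cv2.imwrite('pics/w3.png',im[:,:,::-1]);np.save('w3.npy',np.r_[s['tcp_pos'],s['ee_rot']])"
```

```text
clock: 4.75
tcp_pos: [0.5858, -0.0736, 0.0293]
ee_rot: [180.0, -0.0, 13.9]
ft_force: [0.1, -0.1, 0.0]
width: 0.107
clock: 5.75
tcp_pos: [0.5062, 0.0182, 0.1718]
ee_rot: [180.0, -0.0, 13.9]
ft_force: [0.4, -0.4, -0.7]
width: 0.108
[0.50624689 0.01820364 0.17180612] [ 1.79977954e+02 -1.50023972e-02  1.39288850e+01] [ 0.36499703 -0.40952828 -0.67599601]
```

View pics/w3.png

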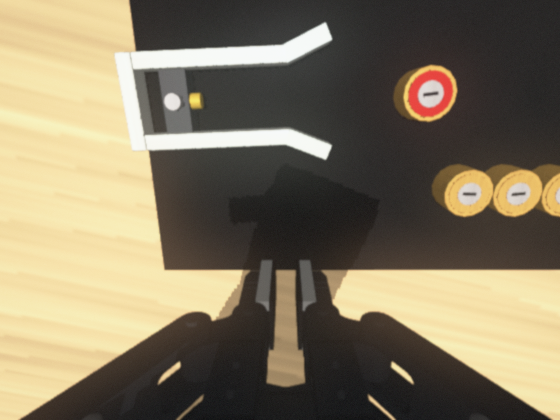

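```bash
python3 - <<'E'
from h import *
P,T=wpose(np.load("w3.npy"))
im=cv2.imread("pics/w3.png"); H,S,V=cv2.split(cv2.cvtColor(im,cv2.COLOR_BGR2HSV)); g=V.astype(float)
E=[[],[],[],[]]
for u in range(200,284,3):
    c=g[35:160,u]; m=c>170; k=np.flatnonzero(np.diff(m.astype(int)))
    k=[i+(170-c[i])/(c[i+1]-c[i])+35 for i in k]
    if len(k)==4:
        for j in range(4): E[j].append((u,k[j]))
b=np.radians(16.15)
for j,e in enumerate(E):
    w=ray("wrist",e,.026,P)[:,:2]; v=cv2.fitLine(w.astype(np.float32),cv2.DIST_HUBER,0,.001,.001).ravel()
    d=v[:2]*np.sign(v[1]); p=v[2:]+d*(.09-v[3])/d[1]; print(j,len(e),np.mean(e,0).round(1),"angle",np.degrees(np.arctan2(-d[0],d[1])).round(2),"at y=.09:",p.round(4))
hub=((S<70)&(V>120)).astype(np.uint8); hub[:,:400]=0; hub[:70]=0; hub[215:]=0
hub=cv2.morphologyEx(hub,cv2.MORPH_CLOSE,np.ones((7,7)))
n,l,st,ce=cv2.connectedComponentsWithStats(hub)
for i in range(1,n):
    if st[i,4]>100: print("hub",ce[i],ray("wrist",ce[i],.030,P)[0,:2].round(4))
print("mouth corners", ray("wrist",[(290,64),(288,130)],.026,P)[:,:2], "lip ends",ray("wrist",[(331,42),(331,145)],.026,P)[:,:2],"pin tip",ray("wrist",[(203,101)],.016,P)[:,:2],"stop top edge",ray("wrist",[(186,75),(192,130)],.024,P)[:,:2])
E
```

```text
0 27 [242.   46.2] angle 16.32 at y=.09: [0.6108 0.09  ]
1 27 [242.   64.1] angle 16.25 at y=.09: [0.5984 0.09  ]
2 27 [242.  130.3] angle 16.27 at y=.09: [0.5488 0.09  ]
3 27 [242. 146.] angle 16.32 at y=.09: [0.5361 0.09  ]
hub [430.2647619   93.37142857] [ 0.6166 -0.0659]
hub [469.10275689 193.52130326] [ 0.5515 -0.126 ]
hub [518.01496259 193.47381546] [ 0.5612 -0.1651]
mouth corners [[0.61126409 0.04095214]
 [0.56474132 0.03082019]] lip ends [[ 0.63263724  0.01565719]
 [ 0.56168532 -0.0052631 ]] pin tip [[0.56948782 0.10146307]] stop top edge [[0.58525249 0.11509431]
 [0.5463063  0.10450868]]
```

```bash
python3 -m creep '0.0178 0.03 0 0;0.0178 0.03 0 0;0.0178 0.03 0 0;0.0178 0.03 0 0;0.0178 0.03 0 0;0 0 0 -0.124;0 0 0 -0.124;0 0 0 -0.124;0 0 0 -0.124;0 0 0 -0.124;0 0 0 -0.124;0 0 0 -0.124'
python3 -m creep '0 0 0.01 -0.124;0 0 0.015 -0.124;0 0 0.015 -0.124;0 0 0.015 -0.124;0 0 0.015 -0.124;0 0 0.015 -0.124;0 0 0 0;0 0 0 0;0 0 0 0'
cat >> h.py <<'E'
A=np.array([.5736,.09]); BY=np.array([-.2803,.9599]); BX=np.array([.9599,.2803])
def blk():
    s=env.state(); d=s['tcp_pos'][:2]-A; f=s['ft_force'][:2]
    print('t',s['clock'],'along',(d@BY).round(4),'across',(d@BX).round(4),'z',s['tcp_pos'][2].round(4),'rot',s['ee_rot'].round(2),'F along',(f@BY).round(2),'across',(f@BX).round(2),'fz',s['ft_force'][2].round(2))
E
python3 -c "
from h import *
blk()"
```

```text
clock: 6.8
tcp_pos: [0.629, -0.1072, 0.171]
ee_rot: [-179.9, 0.0, 63.9]
ft_force: [0.0, -0.3, 0.1]
width: 0.111
clock: 7.55
tcp_pos: [0.6294, -0.1065, 0.0872]
ee_rot: [180.0, 0.0, 106.0]
ft_force: [0.9, -0.0, -0.5]
width: 0.108
t 7.55 along -0.2043 across -0.0016 z 0.0872 rot [1.7998e+02 2.0000e-02 1.0598e+02] F along -0.27 across 0.9 fz -0.54
```

```bash
python3 -m creep '0 -0.0006 0.02 -0.005;0 0 0.02 0;0 0 0.012 0;0 0 0.0055 0;0 0 0 0;0 0 0 0;0.004 0 0 0;0.004 0 0 0;0.004 0 0 0;0.004 0 0 0;0.004 0 0 0;0 0 0 0'
python3 -c "
from h import *
blk()"
```

```text
clock: 8.55
tcp_pos: [0.6229, -0.0859, 0.0297]
ee_rot: [180.0, 0.0, 106.6]
ft_force: [0.6, -0.2, 0.5]
width: 0.11
t 8.55 along -0.1827 across -0.002 z 0.0297 rot [1.7996e+02 2.0000e-02 1.0659e+02] F along -0.4 across 0.5 fz 0.54
```

```bash
python3 -m creep '0.004 0.0002 0 0.003;0.006 0.0002 0 0;0.006 0.0002 0 0;0.006 0.0002 0 0;0.006 0.0002 0 0;0.006 0.0002 0 0;0.006 0.0002 0 0;0.006 0.0002 0 0;0.006 0.0002 0 0;0.006 0.0002 0 0;0.003 0 0 0;0 0 0 0'
python3 -c "
from h import *
blk();s=env.state()
im=env.get_image('wrist');cv2.imwrite('pics/w4.png',im[:,:,::-1]);np.save('w4.npy',np.r_[s['tcp_pos'],s['ee_rot']])"
```

```text
clock: 9.55
tcp_pos: [0.607, -0.0265, 0.029]
ee_rot: [-180.0, -0.1, 106.4]
ft_force: [0.4, 0.2, 0.5]
width: 0.107
t 9.55 along -0.1212 across -0.0006 z 0.029 rot [-1.7998e+02 -6.0000e-02  1.0644e+02] F along 0.11 across 0.5 fz 0.54
```

View pics/w4.png

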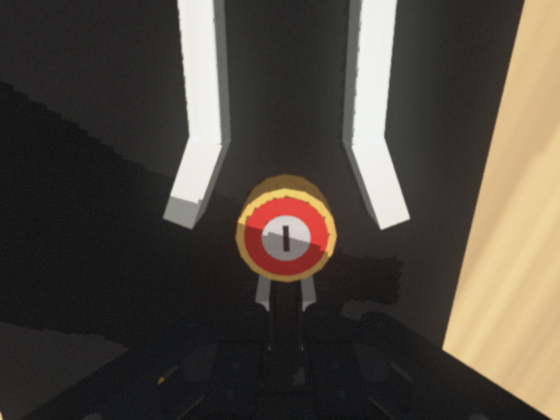

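```bash
python3 -m creep '0.004 0.0002 0 0.001;0.006 0.0002 0 0;0.006 0 0 0;0.006 0 0 0;0.006 0 0 0;0.006 0 0 0;0.006 0 0 0;0.006 0 0 0;0.006 0 0 0;0.006 0 0 0;0.005 0 0 0;0.003 0 0 0'
python3 -c "
from h import *
blk()"
```

```text
clock: 10.6
tcp_pos: [0.5891, 0.0366, 0.0293]
ee_rot: [180.0, -0.0, 106.4]
ft_force: [0.2, -0.5, -0.8]
width: 0.109
t 10.6 along -0.0556 across -0.0001 z 0.0293 rot [180.    -0.   106.35] F along -0.58 across 0.05 fz -0.76
```

```bash
python3 -m creep '0.003 0 0 0;0.003 0 0 0;0.003 0 0 0;0.002 0 0 0;0.001 0 0 0;0 0 0 0'; python3 -c "
from h import *
blk()"; python3 -m creep '0.001 0 0 0;0.001 0 0 0;0.001 0 0 0;0 0 0 0;0 0 0 0'; python3 -c "
from h import *
blk()"
```

```text
clock: 11.1
tcp_pos: [0.5859, 0.0476, 0.0292]
ee_rot: [180.0, -0.0, 106.3]
ft_force: [0.0, -0.2, 0.1]
width: 0.114
t 11.1 along -0.0442 across -0.0001 z 0.0292 rot [ 1.8000e+02 -1.0000e-02  1.0634e+02] F along -0.22 across -0.05 fz 0.1
clock: 11.52
tcp_pos: [0.5851, 0.0503, 0.0292]
ee_rot: [180.0, -0.0, 106.3]
ft_force: [-0.0, -0.7, -0.2]
width: 0.109
t 11.5167 along -0.0413 across -0.0001 z 0.0292 rot [ 1.8000e+02 -1.0000e-02  1.0633e+02] F along -0.7 across -0.23 fz -0.25
```

```bash
python3 -m creep '0.001 0 0 0;0.001 0 0 0;0 0 0 0'|grep -E 'tcp|ft'; python3 -m creep '0.001 0 0 0;0 0 0 0'|grep -E 'tcp|ft';python3 -m creep '0.001 0 0 0;0 0 0 0;0 0 0 0'; python3 -c "
from h import *
blk()"
```

```text
tcp_pos: [0.5845, 0.0523, 0.0292]
ft_force: [-0.1, -1.3, 0.6]
tcp_pos: [0.5842, 0.0533, 0.0292]
ft_force: [0.7, -0.3, -0.1]
clock: 12.18
tcp_pos: [0.584, 0.0542, 0.0292]
ee_rot: [-180.0, -0.0, 106.3]
ft_force: [0.3, 0.4, 0.3]
width: 0.109
t 12.1833 along -0.0372 across -0.0001 z 0.0292 rot [-1.8000e+02 -1.0000e-02  1.0634e+02] F along 0.26 across 0.37 fz 0.27
```

```bash
python3 -m creep '0.001 0 0 0;0 0 0 0'|grep -E 'tcp|ft'; python3 -m creep '0.001 0 0 0;0 0 0 0'|grep -E 'tcp|ft';python3 -m creep '0.001 0 0 0;0 0 0 0'; python3 -c "
from h import *
blk()"
```

```text
tcp_pos: [0.5838, 0.0548, 0.0292]
ft_force: [1.0, -2.7, -0.0]
tcp_pos: [0.5836, 0.0558, 0.0293]
ft_force: [2.0, -4.8, -0.5]
clock: 12.68
tcp_pos: [0.5832, 0.0569, 0.0292]
ee_rot: [180.0, 0.0, 106.3]
ft_force: [0.9, -5.2, 0.4]
width: 0.111
t 12.6833 along -0.0345 across -0.0 z 0.0292 rot [1.7999e+02 2.0000e-02 1.0632e+02] F along -5.26 across -0.57 fz 0.37
```

```bash
python3 -m creep '0.001 0 0 0;0 0 0 0'|grep -E 'tcp|ft'; python3 -m creep '0.001 0 0 0;0 0 0 0'|grep -E 'tcp|ft';python3 -m creep '0.001 0 0 0;0 0 0 0;0 0 0 0'; python3 -c "
from h import *
blk()"
```

```text
tcp_pos: [0.5829, 0.0579, 0.0292]
ft_force: [1.3, -4.2, -0.7]
tcp_pos: [0.5826, 0.0589, 0.0292]
ft_force: [0.4, -4.1, 0.1]
clock: 13.27
tcp_pos: [0.5823, 0.0599, 0.0292]
ee_rot: [180.0, 0.0, 106.3]
ft_force: [0.9, -4.5, 0.4]
width: 0.115
t 13.2667 along -0.0314 across -0.0001 z 0.0292 rot [180.     0.   106.33] F along -4.58 across -0.42 fz 0.38
```

Plateau about 4–5 N, 5.4 mm of the 8 mm pin travel done. Finer steps now.

```bash
python3 -m creep '0.0005 0 0 0;0 0 0 0'|grep -E 'tcp|ft'; python3 -m creep '0.0005 0 0 0;0 0 0 0'|grep -E 'tcp|ft'; python3 -m creep '0.0005 0 0 0;0 0 0 0'|grep -E 'tcp|ft'; python3 -c "
from h import *
blk()"
```

```text
tcp_pos: [0.5822, 0.0603, 0.0292]
ft_force: [1.7, -6.4, -0.5]
tcp_pos: [0.5821, 0.0608, 0.0292]
ft_force: [1.2, -4.3, 0.3]
tcp_pos: [0.5819, 0.0613, 0.0292]
ft_force: [1.8, -4.9, 0.0]
t 13.7667 along -0.0299 across -0.0001 z 0.0292 rot [1.8000e+02 1.0000e-02 1.0633e+02] F along -5.22 across 0.37 fz 0.01
```

```bash
python3 -m creep '0.0003 0 0 0;0 0 0 0'; python3 -c "
from h import *
blk()"
```

```text
clock: 13.93
tcp_pos: [0.5818, 0.0616, 0.0292]
ee_rot: [180.0, 0.0, 106.3]
ft_force: [1.1, -5.2, 0.3]
width: 0.109
t 13.9333 along -0.0296 across -0.0001 z 0.0292 rot [180.     0.   106.33] F along -5.33 across -0.46 fz 0.27
```

```bash
python3 -m creep '0.0003 0 0 0;0 0 0 0'; python3 -c "
from h import *
blk()"
```

```text
clock: 14.1
tcp_pos: [0.5817, 0.0619, 0.0292]
ee_rot: [180.0, 0.0, 106.3]
ft_force: [1.5, -4.5, 0.3]
width: 0.108
t 14.1 along -0.0293 across -0.0001 z 0.0292 rot [180.     0.   106.33] F along -4.74 across 0.18 fz 0.34
```

```bash
python3 -m creep '0.0003 0 0 0;0 0 0 0'|grep -E 'tcp|ft'
```

```text
tcp_pos: [0.5817, 0.0621, 0.0292]
ft_force: [1.3, -5.3, 0.2]
```

```bash
python3 -m creep '0.0003 0 0 0;0 0 0 0'|grep -E 'tcp|ft'
```

```text
tcp_pos: [0.5816, 0.0623, 0.0292]
ft_force: [1.1, -5.0, -0.5]
```

```bash
python3 -m creep '0.0002 0 0 0;0 0 0 0'|grep -E 'tcp|ft'
```

```text
tcp_pos: [0.5816, 0.0623, 0.0293]
ft_force: [2.8, -6.7, 0.8]
```

```bash
python3 -m creep '0.0001 0 0 0;0 0 0 0'; python3 -c "
from h import *
blk()"
```

```text
clock: 14.77
tcp_pos: [0.5816, 0.0624, 0.0292]
ee_rot: [-180.0, 0.0, 106.3]
ft_force: [1.3, -6.5, 0.0]
width: 0.111
t 14.7667 along -0.0288 across -0.0001 z 0.0292 rot [-1.8000e+02  4.0000e-02  1.0631e+02] F along -6.6 across -0.57 fz 0.04
```

```bash
python3 -m creep '0.0001 0 0 0;0 0 0 0'; python3 -c "
from h import *
blk()"
```

```text
clock: 14.93
tcp_pos: [0.5816, 0.0624, 0.0293]
ee_rot: [180.0, 0.1, 106.3]
ft_force: [2.2, -6.7, 0.4]
width: 0.113
t 14.9333 along -0.0288 across -0.0 z 0.0293 rot [1.8000e+02 5.0000e-02 1.0631e+02] F along -7.07 across 0.23 fz 0.4
```

```bash
python3 -m creep '0.0002 0 0 0;0 0 0 0'; python3 -c "
from h import *
blk()"
```

```text
clock: 15.1
tcp_pos: [0.5816, 0.0624, 0.0293]
ee_rot: [180.0, 0.1, 106.3]
ft_force: [2.5, -7.9, -0.1]
width: 0.108
t 15.1 along -0.0287 across -0.0 z 0.0293 rot [1.800e+02 7.000e-02 1.063e+02] F along -8.3 across 0.23 fz -0.14
```

```bash
python3 -m creep '0.0002 0 0 0;0 0 0 0'; python3 -c "
from h import *
blk()"
```

```text
clock: 15.27
tcp_pos: [0.5816, 0.0625, 0.0293]
ee_rot: [180.0, 0.1, 106.3]
ft_force: [2.2, -7.7, 1.5]
width: 0.112
t 15.2667 along -0.0287 across -0.0 z 0.0293 rot [1.7999e+02 9.0000e-02 1.0630e+02] F along -8.0 across -0.04 fz 1.47
```

```bash
python3 -m creep '0.0004 0 0 0;0 0 0 0'; python3 -c "
from h import *
blk()"
```

```text
clock: 15.43
tcp_pos: [0.5817, 0.0626, 0.0294]
ee_rot: [180.0, 0.1, 106.3]
ft_force: [2.0, -10.5, -0.4]
width: 0.104
t 15.4333 along -0.0286 across 0.0001 z 0.0294 rot [1.7998e+02 1.3000e-01 1.0628e+02] F along -10.66 across -1.0 fz -0.38
```

```bash
python3 -m creep '0.0002 0 0 0;0 0 0 0'; python3 -c "
from h import *
blk()"
```

```text
clock: 15.6
tcp_pos: [0.5817, 0.0626, 0.0294]
ee_rot: [180.0, 0.1, 106.3]
ft_force: [2.6, -10.9, -0.1]
width: 0.11
t 15.6 along -0.0286 across 0.0001 z 0.0294 rot [1.7998e+02 1.5000e-01 1.0628e+02] F along -11.18 across -0.55 fz -0.09
```

```bash
python3 -m creep '0.0002 0 0 0;0 0 0 0;0 0 0 0;0 0 0 0'; python3 -c "
from h import *
blk()"; python3 -m creep '0 0 0 0;0 0 0 0;0 0 0 0;0 0 0 0;0 0 0 0';python3 -c "
from h import *
blk()"; python3 -m creep '0 0 0 0;0 0 0 0;0 0 0 0;0 0 0 0;0 0 0 0';python3 -c "
from h import *
blk()"
```

```text
clock: 15.93
tcp_pos: [0.5817, 0.0626, 0.0294]
ee_rot: [180.0, 0.2, 106.3]
ft_force: [3.0, -11.8, -0.4]
width: 0.11
t 15.9333 along -0.0286 across 0.0001 z 0.0294 rot [1.7998e+02 1.6000e-01 1.0627e+02] F along -12.14 across -0.4 fz -0.44
clock: 16.35
tcp_pos: [0.5817, 0.0626, 0.0294]
ee_rot: [180.0, 0.2, 106.3]
ft_force: [2.6, -12.0, 0.2]
width: 0.114
t 16.35 along -0.0285 across 0.0001 z 0.0294 rot [1.7998e+02 1.6000e-01 1.0627e+02] F along -12.23 across -0.83 fz 0.17
clock: 16.77
tcp_pos: [0.5817, 0.0626, 0.0294]
ee_rot: [180.0, 0.2, 106.3]
ft_force: [3.0, -11.6, -1.4]
width: 0.108
t 16.7667 along -0.0286 across 0.0001 z 0.0294 rot [1.7998e+02 1.6000e-01 1.0627e+02] F along -11.95 across -0.4 fz -1.43
```

```bash
python3 -m creep '0 0 0 0;0 0 0 0;0 0 0 0;-0.002 0 0 0;-0.004 0 0 0;-0.008 0 0 0;-0.008 0 0 0;0 0 -0.01 0;0 0 -0.03 0;0 0 -0.03 0;0 0 -0.03 0;-0.02 0 -0.03 0'
python3 -m creep '-0.03 0 -0.02 0;-0.03 0 0 0;0 0 0 0;0 0 0 0'
python3 - <<'E'
from h import *
blk(); s=env.state(); im=env.get_image("wrist")[:,:,::-1]; t=env.get_image("top")[:,:,::-1]
P,T=wpose(np.r_[s["tcp_pos"],s["ee_rot"]])
H,S,V=cv2.split(cv2.cvtColor(im,cv2.COLOR_BGR2HSV))
red=((S>170)&((H<8)|(H>172))&(V>100)).astype(np.uint8); red[300:]=0
c=max(cv2.findContours(red,0,2)[0],key=cv2.contourArea); e=cv2.fitEllipse(c); w=ray("wrist",e[0],.030,P)[0,:2]
print("red",e[0],w,"along",(w-A)@BY,"across",(w-A)@BX,"expected along from TCP:",-.0286+.0305)
b=cv2.resize(t[90:200,195:445],(560,246),interpolation=cv2.INTER_CUBIC)
cv2.imwrite("pics/fin.png",np.vstack([im[:340],b]))
E
```

```text
clock: 17.77
tcp_pos: [0.5918, 0.0257, 0.1615]
ee_rot: [-180.0, -0.1, 106.5]
ft_force: [2.2, -1.0, 1.0]
width: 0.114
clock: 18.1
tcp_pos: [0.6099, -0.0352, 0.1798]
ee_rot: [180.0, -0.0, 106.2]
ft_force: [-0.5, 1.6, 0.0]
width: 0.114
t 18.1 along -0.1304 across -0.0003 z 0.1798 rot [ 1.7997e+02 -1.0000e-02  1.0619e+02] F along 1.67 across -0.07 fz 0.03Traceback (most recent call last):
  File "<stdin>", line 6, in <module>
ValueError: max() iterable argument is empty
```

```bash
python3 -m creep '0.02 0 0 0;0.02 0 0 0;0.02 0 0 0;0.02 0 0 0;0 0 0 0;0 0 0 0;0 0 0 0'
python3 - <<'E'
from h import *
blk(); s=env.state(); im=np.ascontiguousarray(env.get_image("wrist")[:,:,::-1]); t=env.get_image("top")[:,:,::-1]
P,T=wpose(np.r_[s["tcp_pos"],s["ee_rot"]])
b=cv2.resize(t[90:200,195:445],(560,246),interpolation=cv2.INTER_CUBIC)
cv2.imwrite("pics/fin.png",np.vstack([im[:340],b]))
H,S,V=cv2.split(cv2.cvtColor(im,cv2.COLOR_BGR2HSV))
red=((S>150)&((H<8)|(H>172))&(V>70)).astype(np.uint8); red[300:]=0
c=max(cv2.findContours(red,0,2)[0],key=cv2.contourArea); e=cv2.fitEllipse(c); w=ray("wrist",e[0],.030,P)[0,:2]
print("red",e[0],w,"along",(w-A)@BY,"across",(w-A)@BX,"expected along from TCP:",-.0286+.0305)
E
```

```text
clock: 18.78
tcp_pos: [0.5871, 0.0434, 0.1792]
ee_rot: [-180.0, 0.0, 106.4]
ft_force: [-0.2, -0.4, -0.5]
width: 0.108
t 18.7833 along -0.0485 across -0.0001 z 0.1792 rot [-179.98    0.    106.4 ] F along -0.28 across -0.31 fz -0.53
red (285.49871826171875, 141.78720092773438) [0.57321162 0.09176605] along 0.0018040925326244588 across 0.00012221580023765656 expected along from TCP: 0.001899999999999999
```

View pics/fin.png

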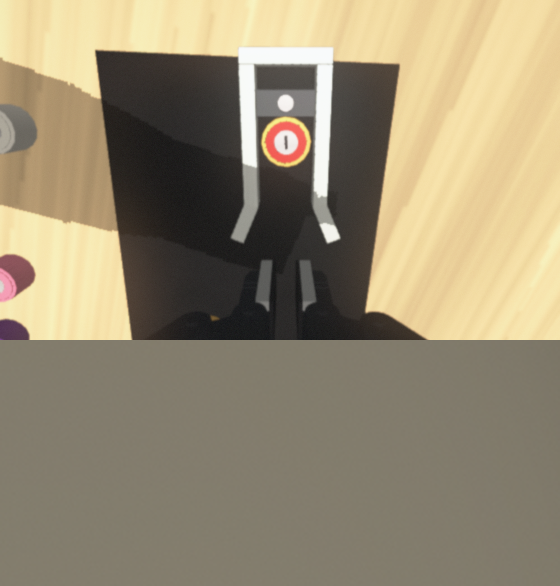

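```bash
python3 -c "
from bench import env
print(env.job_done())"
```

```text
the job is handed in; nothing more can be done
None
```

I pushed the red lock straight out of the row, slid it along the lane into the slot, and pressed it home. The job was handed in at about 18.8 s of the 58 s allowed, with the fingers lifted clear.

- **Pin and stop by feel:** The pin resisted with about 4–5 N over about 8 mm of travel. The lock then stopped and the force climbed, as expected at the rigid stop.
- **Pressing:** I held readings of 12.0–12.2 N along the slot for just over 1 s. The highest reading was 12.2 N, though the force was only read at the end of each move call, not continuously.
- **Final wrist image:** The red lock stands centred in the slot (0.1 mm off the axis) and touches the stop, with no yellow pin visible. Its measured position along the slot agrees with the finger contact position to 0.1 mm.
- **Other locks:** The two neighbours I could measure were within about 0.5 mm of their first positions after the red lock left the row. The farthest lock was not re-measured.
- **Failed or missing checks:** The first final picture did not have the lock in view, so I moved back and retook it. The top camera was blocked by the arm at the end, so there is no final top view of the row. An earlier automated comparison of top views failed too, because the arm's parts merged with the locks in the mask.

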